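# Snap a circuit board home in its enclosure with a bridge pusher

### The job

The circuit board in the open grey enclosure base is only lying on its snap catches. Pick up the bridge pusher by its grip, set its two feet on the bare strips at the two ends of the board and press straight down until the board has snapped home, level on its seats and under all four catches; then stand the pusher upright on the bench, clear of the enclosure. The board is sensitive: do not touch it with the gripper or press on the components, and leave the multimeter, the screwdriver and the cutter where they lie.

Things in the scene. Friction and masses are not known exactly. Their poses are not given: they have to be found in the camera images.
- case: Grey plastic enclosure base, open at the top, loose on the bench, 0.7 kg: 108 mm (own x) x 140 mm (own y) x 46 mm high, walls 3 mm. Origin: centre of its underside, z up. Ribs inside guide the board to about 1 mm. Two springy snap catches on each long side (own x +-41, y +-30 mm) reach 3.5 mm over the board's edge; their ramped noses end 38 mm above the origin.
- seat (a point): Point fixed in the enclosure base: centre of the plane of its four seats, 22 mm above the base's origin, same axes. The board's origin lies here when it is home. Before, the board rests on the catches' ramps about 13 mm higher; pressing it past them takes about 10 N in all (up to 15 N), then it snaps under them and stops hard on the seats.
- board: Green circuit board, 80 mm (own x) x 120 mm (own y) x 3 mm thick, 0.2 kg, loose in the enclosure base with the same long direction. Origin: centre of its underside, z up. At each short end a bare silvery strip 66 mm x 13 mm (centre at own y = +-52.5 mm) is free for the pusher's feet.
- components: The parts soldered on the board (black finned heatsink, blue relay, two black capacitors, green terminal block, chips). Origin and axes are those of the board. They fill the middle of the board, own x within +-36 mm and own y within +-38 mm, and stand up to 26 mm above the board's top face.
- pusher: Bridge pusher, loose, 0.35 kg, standing on two black feet: aluminium plate 46 x 118 mm, underside 34 mm and top 42 mm above the soles, so that it spans the components. Origin: midway between the soles, z up. Feet at own y = +-53 mm, each 48 mm (own x) x 9 mm (own y) x 34 mm high. Same either way round (half a turn).
- grip (a point): Point fixed in the pusher, 68 mm above its origin, same axes: centre of the black grip block on the middle of the plate, 26 mm (own x, the way to grip it) x 54 mm (own y), from 42 to 94 mm above the soles.
- multimeter: Yellow and black hand multimeter, 140 x 66 x 41 mm, lying at the right; origin: centre of its underside. A bystander.
- screwdriver: Screwdriver with a yellow handle, 196 mm long, lying behind the work at the left; origin: centre of its underside. A bystander.
- cutter: Side cutter with blue handles, 113 mm long, lying at the right behind the work; origin: centre of its underside. A bystander.
- catch0 (a joint): Snap catch of the enclosure base near its own (+x, +y) corner: hinge, rad, 0 = upright (free, or snapped over the board), larger (to 0.2) = pushed outward by the edge of a board that is not past its nose yet; near 0 too while the board only rests on top.
- catch1 (a joint): Snap catch of the enclosure base near its own (+x, -y) corner: hinge, rad, 0 = upright (free, or snapped over the board), larger (to 0.2) = pushed outward by the edge of a board that is not past its nose yet; near 0 too while the board only rests on top.
- catch2 (a joint): Snap catch of the enclosure base near its own (-x, +y) corner: hinge, rad, 0 = upright (free, or snapped over the board), larger (to 0.2) = pushed outward by the edge of a board that is not past its nose yet; near 0 too while the board only rests on top.
- catch3 (a joint): Snap catch of the enclosure base near its own (-x, -y) corner: hinge, rad, 0 = upright (free, or snapped over the board), larger (to 0.2) = pushed outward by the edge of a board that is not past its nose yet; near 0 too while the board only rests on top.

How it is judged:
By the outcome, as a careful person would: the job done as asked, in the order asked, and still so for the second after the job is handed in, with the robot touching nothing.
It also fails if it takes over 45 s, if anything falls off the work surface, if the arm or the gripper's body presses on something with over 40 N, if the wrist force passes 120 N, or if a joint passes its speed limit or range.

### The arm

A 6-joint arm with a two-finger parallel gripper is mounted at the origin on a cart in front of the work surface, level with it; the furniture and walls round the work are solid. World frame = base frame: x ahead of the robot, y to its left, z up, the work surface at z = 0. Lengths are in m, angles in rad, forces in N, time in s.
With the tool pointing down it reaches from about 0.35 to 0.775 m from the base axis. Payload 7.3 kg.
Tool frame: the origin (TCP) lies on the mounting face of the last link; the fingertips stand 178 mm ahead of it and the grasp point (between the pads) lies 159 mm ahead of it; z points along the fingers, y is the line along which they close (so a half turn about z gives the same grasp; the last joint's range is limited). The gripper opens to 92 mm and grips with 3 to 60 N. Pads are 19 mm wide; open, the fingers measure 130 mm over their backs; the gripper's body (75 mm by 190 mm) begins 47 mm behind the grasp point.
Start: joints at [0.984, 0.342, 1.524, -0, 1.275, -0.146], TCP at [0.224, 0.475, 0.405] pointing down, gripper open.
Joint ranges: [-2.53, 2.53], [-0.77, 2.02], [0.04, 2.7], [-1, 4.14], [0.28, 2.66], [-3.11, 3.11]. Speed limits (rad/s): [2.57, 2.57, 3.14, 3.14, 3.14, 3.14].

### API

Orientations are given as a unit quaternion [w, x, y, z].
In Python, from plant import ctrl, camera gives the robot as it stands.
- The arm moves only by the tool step_arm, never from a script. Its argument "increments" is a list of rows, each a list of 3 entries, a list of its own where there are three numbers: the closure, from 0 (fully open) to 1 (shut), then the shift along the tool's x, y, z in m, then the turn about the tool's z in rad. A call has 1 to 10 rows; each row shifts and turns the commanded pose from where the row before left it, along the tool's axes as they then stand; what a row does not reach is not made up. A row lasts 1/12 s, in which the tool goes at most 41.7 mm and 7.16 degrees, less where a joint would pass 70% of its speed; a pose out of reach is approached as far as the arm can. A call with a gripper value outside its range is refused whole. The fingers move at their own pace and stop on an object; "grip_force" is the grip in N (left out, the last holds). Time passes only in rows, so rows that do not move let the fingers close. It gives the time, the measured TCP pose, the force, the opening and the grip force at its end, in the units of the state.
- ctrl.get_obs(): the state, without advancing time (a new reading comes with each control period).
- camera(name): name is "scene" or "top" or "wrist"; returns a dict with "color" (420x560x3 uint8, red, green, blue), "mtx" (3x3 intrinsics, pixels), "R" (3x3) and "t" (3): a world point X has camera coordinates R X + t. Camera axes: x right, y down, z forward; pixel columns grow to the right and rows downward; lengths in m; the calibration is good to about 2 mm. A picture is of the moment at which its call begins. There is no depth.
- ctrl.job_done(): hands the job in; it is judged then, once.
The state is a dict: "t": time; "q": joint angles; "joint_vel": joint speeds; "tau": joint torques, N m; "position": TCP position; "tool_rot": TCP orientation; "force": force on the tool from outside, world axes, zero at the start; "moment": the same for the moment, N m; "grip_width": opening from 0.0 (shut) to 1.0 (fully open); "finger_force": force on a finger pad.
Only numpy, scipy, OpenCV 4.12 (cv2) and the standard library are available. Lean on these libraries where they do the work, as an engineer would, in place of code of your own. Each camera call takes 0.05 s, during which the arm holds its last target. There are 200 camera calls.

## Working session

There is one attempt and no reset: what is moved stays moved. The work goes in short steps, Python scripts to look and compute and a tool call to move; the robot and the scene stay as the last step left them, time stands still between calls to the robot, and variables do not carry over. Pictures are saved under pics/ and viewed, at most 10 in all, crops included, and the job is handed in when it is done.

Besides the shell and the picture viewer there is one more tool, called after ">>>" in YAML: its name, and indented under it one key for each argument. step_arm: Moves the arm, as the interface text tells. Its arguments: {"type":"object","properties":{"increments":{"type":"array"},"grip_force":{"type":"number"}},"required":["increments"]}

```bash
mkdir -p pics; cat > h.py <<'E'
import numpy as np, cv2
from plant import ctrl, camera
def snap(n,f):
    c=camera(n); cv2.imwrite('pics/'+f,c['color'][:,:,::-1]); np.savez('pics/'+f[:-4]+'.npz',**c); return c
def ray(c,uv,z):
    K,R,t=c['mtx'],c['R'],c['t']; o=-R.T@t
    p=np.c_[np.atleast_2d(uv).astype(float),np.ones(len(np.atleast_2d(uv)))]
    d=(R.T@np.linalg.inv(K)@p.T).T
    return o+d*((z-o[2])/d[:,2])[:,None]
def proj(c,X):
    x=(c['R']@np.atleast_2d(X).T).T+c['t']; x=(c['mtx']@x.T).T; return x[:,:2]/x[:,2:]
E
python3 - <<'E'
from h import *
a=snap('top','t0.png'); b=snap('scene','s0.png')
for c in (a,b): print((-c['R'].T@c['t']).round(3), c['R'].round(2).tolist(), c['mtx'][0,0])
o=ctrl.get_obs(); print({k:np.round(v,3).tolist() for k,v in o.items()})
E
```

```text
[ 0.52  -0.053  1.054] [[0.02, -1.0, 0.0], [-1.0, -0.02, -0.03], [0.03, -0.0, -1.0]] 382.12687114655137
[-0.106 -0.424  0.832] [[0.46, -0.89, -0.0], [-0.62, -0.32, -0.71], [0.63, 0.33, -0.7]] 500.0911574599718
{'t': 0.1, 'q': [0.984, 0.343, 1.525, -0.0, 1.275, -0.146], 'joint_vel': [-0.001, -0.002, -0.003, -0.0, -0.001, 0.0], 'tau': [0.002, -43.2, -24.469, 0.072, 0.053, -0.0], 'position': [0.224, 0.475, 0.404], 'tool_rot': [-0.0, 0.219, 0.976, -0.001], 'force': [0.529, 1.335, 0.635], 'moment': [-0.013, 0.012, -0.039], 'finger_force': 0.0, 'grip_width': 0.997}
```

View pics/t0.png

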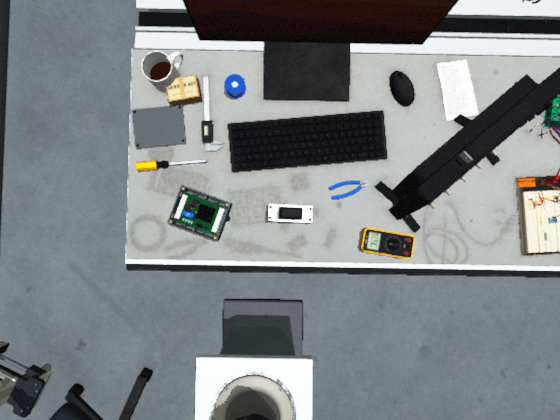

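View pics/s0.png

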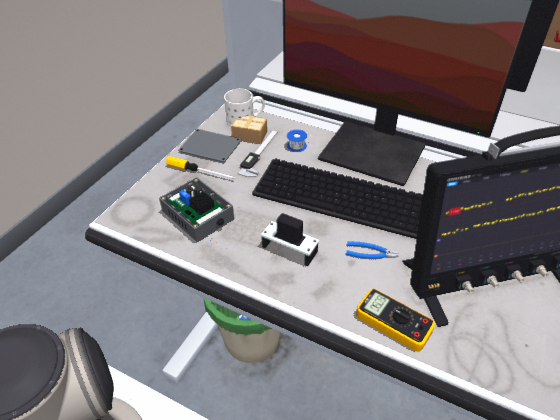

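The top view shows the enclosure at about (200,213), the pusher at (290,213) with its long side along the image x, the cutter at (347,188), the meter at (387,243) and the screwdriver at (165,165). Measure both next.

```bash
cat > m.py <<'E'
from h import *
c=dict(np.load('pics/t0.npz')); im=c['color']; hsv=cv2.cvtColor(im,cv2.COLOR_RGB2HSV)
def rect(m,z,off):
    n=cv2.findContours(m.astype(np.uint8),0,1)[0]; k=max(n,key=cv2.contourArea).reshape(-1,2)+off
    P=ray(c,k,z)[:,:2]; r=cv2.minAreaRect((P*1000).astype(np.float32)); return r
v=hsv[...,2].astype(int)
# pusher plate
x0,y0,x1,y1=255,195,325,232
m=(v[y0:y1,x0:x1]>222); print('pusher',rect(m,.042,(x0,y0)))
m=(v[y0:y1,x0:x1]<60); print('grip',rect(m,.094,(x0,y0)))
x0,y0,x1,y1=160,178,240,248
s=v[y0:y1,x0:x1]; h=hsv[y0:y1,x0:x1]
m=(s<125); m=cv2.morphologyEx(m.astype(np.uint8),cv2.MORPH_CLOSE,np.ones((5,5)))
print('case',rect(m,.046,(x0,y0)))
m=((h[...,1]>70)&(h[...,0]>40)&(h[...,0]<90))|(s>215); print('board',rect(cv2.morphologyEx(m.astype(np.uint8),5-2,np.ones((5,5))),.038,(x0,y0)))
E
python3 m.py
python3 -c "
import cv2;i=cv2.imread('pics/t0.png')[170:255,150:330];cv2.imwrite('pics/c0.png',cv2.resize(i,None,fx=4.4,fy=4.4,interpolation=0))"
```

```text
pusher ((544.0469360351562, -89.77193450927734), (47.66302490234375, 116.63395690917969), 0.8111734390258789)
grip ((542.7740478515625, -87.93083190917969), (25.136634826660156, 55.31368637084961), 0.9821416139602661)
case ((537.552734375, 145.50408935546875), (150.87545776367188, 109.3339614868164), 70.76347351074219)
board ((540.330078125, 152.55886840820312), (120.38594055175781, 82.25105285644531), 71.01002502441406)
```

View pics/c0.png

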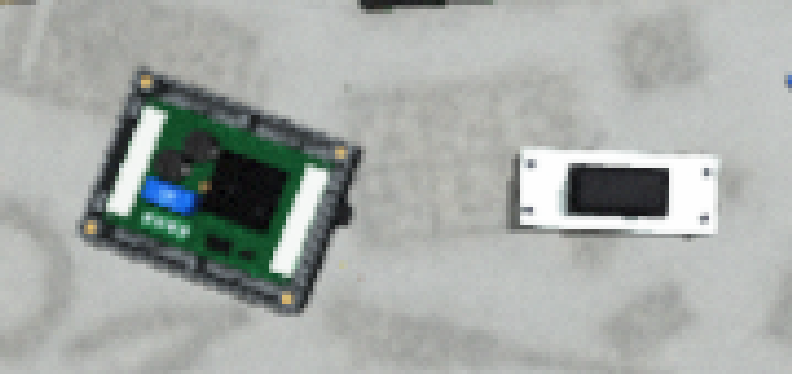

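The crop shows the board's bare strips running parallel to the short ends (case yaw about -19°, centre about (0.54, 0.15)). The pusher is nearly square to world at (0.5435, -0.089). First I turn the tool so it closes along world x.

>>> step_arm:
  increments:
    - [0,[0,0,0],0.111]
    - [0,[0,0,0],0.111]
    - [0,[0,0,0],0.111]
    - [0,[0,0,0],0.111]
    - [0,[0,0,0],0.111]
    - [0,[0,0,0],0.111]
    - [0,[0,0,0],0.111]
    - [0,[0,0,0],0.111]
    - [0,[0,0,0],0.111]
    - [0,[0,0,0],0.111]

```text
t: 0.93
position: [0.2239, 0.4748, 0.4043]
tool_rot: [0.0, 0.702, 0.712, -0.0]
force: [-1.0, 0.6, -0.0]
grip_width: 1.005
finger_force: 0.0
```

>>> step_arm:
  increments:
    - [0,[-0.032,0.025,0],0]
    - [0,[-0.032,0.025,0],0]
    - [0,[-0.032,0.025,0],0]
    - [0,[-0.032,0.025,0],0]
    - [0,[-0.032,0.025,0],0]
    - [0,[-0.032,0.025,0],0]
    - [0,[-0.032,0.025,0],0]
    - [0,[-0.032,0.025,0],0]
    - [0,[-0.032,0.025,0],0]
    - [0,[-0.032,0.025,0],0]

```text
t: 1.77
position: [0.4812, 0.158, 0.4046]
tool_rot: [-0.0, 0.7, 0.714, -0.0]
force: [0.6, 0.9, 0.6]
grip_width: 1.001
finger_force: 0.0
```

```bash
python3 - <<'E'
from h import *
c=snap('wrist','w0.png'); print((-c['R'].T@c['t']).round(3), c['R'].round(2).tolist(), c['mtx'][0,0])
print(proj(c,[[.54,.152,.046],[.5435,-.089,.042]]))
E
```

```text
[0.48  0.235 0.384] [[1.0, 0.02, -0.0], [0.02, -0.96, 0.28], [0.0, -0.28, -0.96]] 359.1224187296276
[[345.37223382 191.07398412]
 [333.98548362 390.09128779]]
```

View pics/w0.png

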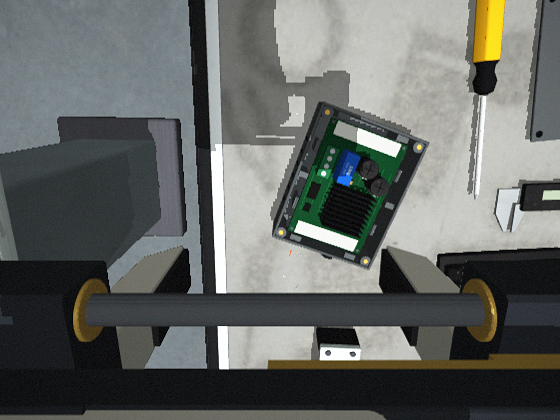

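The wrist view shows the board fully clear of the fingers: strips at about (370,140) and (325,235), four brass corner screws at (326,112), (418,147), (281,232), (365,261). I'll measure with those.

```bash
python3 - <<'E'
from h import *
c=dict(np.load('pics/w0.npz')); im=c['color']; hsv=cv2.cvtColor(im,cv2.COLOR_RGB2HSV).astype(int)
H,S,V=[hsv[...,i] for i in range(3)]
roi=np.zeros(V.shape,bool); roi[95:275,268:432]=1
poly=np.zeros(V.shape,np.uint8); cv2.fillConvexPoly(poly,np.array([[324,103],[427,147],[370,268],[274,236]]),1)
roi&=poly>0
m=(roi&(H>10)&(H<28)&(S>90)&(V>100)).astype(np.uint8)
n,l,st,ce=cv2.connectedComponentsWithStats(m)
k=[i for i in range(1,n) if st[i,4]>=15]; P=ray(c,ce[k],.046); print('screws',ce[k].round(1).tolist(),st[k,4],P.round(4).tolist(),P.mean(0))
for nm,q in (('strip',(S<40)&(V>130)),):
    m=(roi&q).astype(np.uint8); n,l,st,ce=cv2.connectedComponentsWithStats(m)
    R=[]
    for i in range(1,n):
        if st[i,4]<300: continue
        ys,xs=np.where(l==i); P=ray(c,np.c_[xs,ys],.038)[:,:2]
        r=cv2.minAreaRect((P*1000).astype(np.float32)); print(nm,st[i,4],r); R.append(np.array(r[0]))
    if len(R)==2:
        d=R[0]-R[1]; print('mid',(R[0]+R[1])/2,np.linalg.norm(d),np.degrees(np.arctan2(d[1],d[0])))
E
```

```text
screws [[327.0, 111.9], [418.8, 146.9], [365.2, 261.0]] [22 18 17] [[0.5183, 0.2259, 0.046], [0.6058, 0.1958, 0.046], [0.5654, 0.0784, 0.046]] [0.56316038 0.16671766 0.046     ]
strip 966 ((558.6458740234375, 201.64120483398438), (13.738444328308105, 65.35477447509766), 70.89463806152344)
strip 813 ((524.4083251953125, 102.40707397460938), (13.982951164245605, 65.83905029296875), 71.2455062866211)
mid [541.52709961 152.0241394 ] 104.97438962515479 70.9646504893355
```

>>> step_arm:
  increments:
    - [0,[-0.031,0.0072,0],0]
    - [0,[-0.031,0.0072,0],0]
    - [0,[-0.031,0.0072,0],0]
    - [0,[-0.031,0.0072,0],0]
    - [0,[-0.031,0.0072,0],0]
    - [0,[-0.031,0.0072,0],0]
    - [0,[-0.031,0.0072,0],0]
    - [0,[-0.031,0.0072,0],0]
    - [0,[0,0,0],0]

```text
t: 2.57
position: [0.5437, -0.0914, 0.404]
tool_rot: [0.001, 0.702, 0.713, -0.001]
force: [0.4, -0.0, 0.4]
grip_width: 1.002
finger_force: 0.0
```

```bash
python3 - <<'E'
from h import *
c=snap('wrist','w1.png'); im=c['color']; hsv=cv2.cvtColor(im,cv2.COLOR_RGB2HSV).astype(int)
o=ctrl.get_obs(); print(o['position'],o['tool_rot'])
S,V=hsv[...,1],hsv[...,2]
g=proj(c,[[.5435,-.089,.094],[.5435,-.089,.042]]); print(g)
u,v=g[1].astype(int)
m=((S<30)&(V>215)).astype(np.uint8); m[:, :u-75]=0; m[:,u+75:]=0; m[v+120:]=0; m[:max(v-120,0)]=0
def big(m,z):
    k=max(cv2.findContours(m,0,1)[0],key=cv2.contourArea).reshape(-1,2); P=ray(c,k,z)[:,:2]; print(k.min(0),k.max(0),cv2.minAreaRect((P*1000).astype(np.float32)))
big(m,.042)
u,v=g[0].astype(int); m=(V<60).astype(np.uint8); k=np.zeros_like(m); k[v-48:v+48,u-27:u+27]=1; big(m*k,.094)
E
```

```text
[ 0.54316144 -0.08916642  0.4039305 ] [-3.48304556e-04  7.01385462e-01  7.12782020e-01 -3.22611573e-04]
[[284.47234358 193.36449954]
 [284.50244278 179.96092947]]
[262 158] [311 238] ((545.2196044921875, -108.11256408691406), (80.9700698852539, 45.320865631103516), 88.21308135986328)
[271 149] [305 222] ((545.0570678710938, -83.3468017578125), (62.024925231933594, 26.759389877319336), 87.89418029785156)
```

View pics/w1.png

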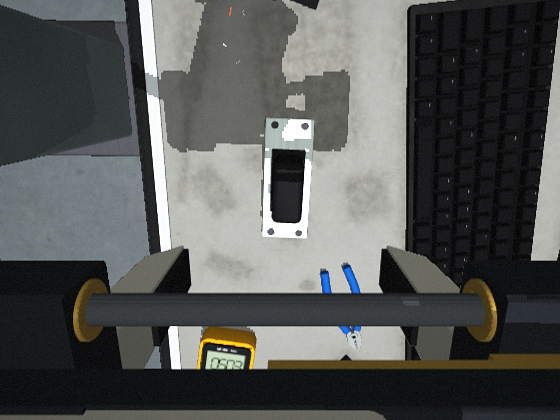

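The whole plate is visible, corners about (266,118), (314,120), (308,238), (262,237), with its upper part in shadow. I'll segment the shadowed part too and get its pose.

```bash
python3 - <<'E'
from h import *
c=dict(np.load('pics/w1.npz')); im=c['color'].astype(int); V=im.max(2)
K=np.array([[266,118],[313.5,120],[307.5,238],[262,236.5]])
print((ray(c,K,.042)*1000).round(1))
# edges: per row, left/right strong gradient of plate
g=cv2.GaussianBlur(V.astype(np.float32),(3,3),0); gx=np.abs(cv2.Sobel(g,cv2.CV_32F,1,0))
L=[];R=[]
for r in range(126,232,2):
    L.append([258+gx[r,258:270].argmax(),r]); R.append([303+gx[r,303:319].argmax(),r])
for E in(L,R):
    P=ray(c,np.array(E),.042)[:,:2].astype(np.float32)*1000; print(cv2.fitLine(P,cv2.DIST_HUBER,0,.01,.01).ravel())
gy=np.abs(cv2.Sobel(g,cv2.CV_32F,0,1))
for a,b in((110,128),(228,246)):
    E=[[u,a+gy[a:b,u].argmax()] for u in range(272,302,2)]; P=ray(c,np.array(E),.042)*1000; print(np.median(P,0))
E
```

```text
[[ 525.5  -30.8   42. ]
 [ 569.5  -32.    42. ]
 [ 567.8 -149.    42. ]
 [ 521.5 -148.1   42. ]]
[ 2.3635646e-02  9.9972063e-01  5.2368921e+02 -8.3091576e+01]
[ 2.5288595e-03 -9.9999678e-01  5.6270111e+02 -9.5070374e+01]
[544.02063678 -31.29279689  42.        ]
[ 545.90003745 -148.25335027   42.        ]
```

>>> step_arm:
  increments:
    - [0,[-0.001,0.003,0.01],0.038]
    - [0,[0,0,0.03],0]
    - [0,[0,0,0.03],0]
    - [0,[0,0,0.03],0]
    - [0,[0,0,0.025],0]
    - [0,[0,0,0.02],0]
    - [0,[0,0,0.02],0]
    - [0,[0,0,0.012],0]
    - [0,[0,0,0],0]

```text
t: 3.37
position: [0.5447, -0.0862, 0.2249]
tool_rot: [-0.003, 0.713, 0.701, -0.001]
force: [-0.6, 0.7, -0.4]
grip_width: 1.002
finger_force: 0.0
```

>>> step_arm:
  increments:
    - [0.3,[0,0,0],0]
    - [0.7,[0,0,0],0]
    - [1,[0,0,0],0]
    - [1,[0,0,0],0]
    - [1,[0,0,0],0]
    - [1,[0,0,0],0]
    - [1,[0,0,0],0]
    - [1,[0,0,0],0]
  grip_force: 40

```text
t: 4.03
position: [0.5459, -0.0879, 0.2279]
tool_rot: [0.0, 0.713, 0.701, 0.0]
force: [-0.5, 0.4, -0.4]
grip_width: 0.465
finger_force: 0.0
```

>>> step_arm:
  increments:
    - [1,[-0.002,0,0],0]
    - [1,[0,0,0],0]
    - [1,[0,0,0],0]
    - [1,[0,0,0],0]
    - [1,[0,0,0],0]
    - [1,[0,0,0],0]
    - [1,[0,0,0],0]
  grip_force: 40

```text
t: 4.62
position: [0.5459, -0.09, 0.2277]
tool_rot: [0.0, 0.713, 0.701, -0.0]
force: [-1.1, -1.8, 0.1]
grip_width: 0.283
finger_force: 39.9
```

>>> step_arm:
  increments:
    - [1,[0,0,-0.01],0]
    - [1,[0,0,-0.02],0]
    - [1,[0,0,-0.03],0.04]
    - [1,[0,0,-0.03],0.07]
    - [1,[0,0,-0.01],0.07]
    - [1,[0,0,0],0.07]
    - [1,[0,0,0],0.064]
    - [1,[0,0,0],0]

```text
t: 5.28
position: [0.5456, -0.0895, 0.3283]
tool_rot: [-0.0, 0.815, 0.58, 0.0]
force: [-0.3, -0.7, -3.6]
grip_width: 0.279
finger_force: 39.9
```

>>> step_arm:
  increments:
    - [1,[0.012,-0.0043,0],0]
    - [1,[0.022,-0.008,0],0]
    - [1,[0.025,-0.009,0],0]
    - [1,[0.025,-0.009,0],0]
    - [1,[0.026,-0.0095,0],0]
    - [1,[0.026,-0.0095,0],0]
    - [1,[0.025,-0.009,0],0]
    - [1,[0.025,-0.009,0],0]
    - [1,[0.025,-0.009,0],0]
    - [1,[0.0165,-0.0063,0],0]

```text
t: 6.12
position: [0.5411, 0.1552, 0.3275]
tool_rot: [-0.001, 0.813, 0.582, -0.0]
force: [0.4, -0.3, -3.6]
grip_width: 0.286
finger_force: 39.9
```

>>> step_arm:
  increments:
    - [1,[0,0,0],0]
    - [1,[0,0,0],0]
    - [1,[0,0,0],0]

```text
t: 6.37
position: [0.5416, 0.1523, 0.3275]
tool_rot: [-0.0, 0.814, 0.581, -0.0]
force: [0.5, 0.7, -4.1]
grip_width: 0.281
finger_force: 39.9
```

```bash
python3 - <<'E'
from h import *
snap('top','t2.png');c=snap('wrist','w2.png'); b=snap('scene','s2.png')
o=ctrl.get_obs(); print(o['position'],o['tool_rot'],o['force'],o['moment'],o['grip_width'])
q=o['tool_rot']; print('heading',np.degrees(2*np.arctan2(q[2],q[1]))-90)
i=np.hstack([c['color'][:,:,::-1][0:400,100:500],b['color'][:,:,::-1][0:400,60:460]]); cv2.imwrite('pics/j2.png',i)
E
```

```text
[0.54194076 0.15139342 0.32768647] [-5.23724619e-05  8.14441224e-01  5.80246042e-01 -1.41557602e-04] [ 0.3708947  -0.2122192  -3.33620326] [-0.09311072  0.02584986  0.01775667] 0.2810848379665
heading -19.06429944100529
```

View pics/j2.png

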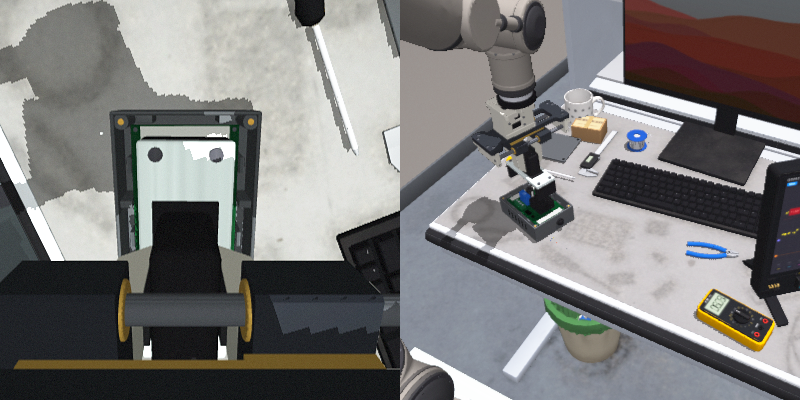

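The pusher hangs level over the enclosure, aligned with it: the plate's far corners are at (238,140) and (337,140) in the wrist view, the case screws at (220,121) and (349,120). I check these against the pose.

```bash
python3 - <<'E'
from h import *
c=dict(np.load('pics/w2.npz'))
p=np.array([.5418,.1518]); a=np.radians(-19.06); R=np.array([[np.cos(a),-np.sin(a)],[np.sin(a),np.cos(a)]])
for sx in(-23,23): print('plate pred',proj(c,np.r_[p+R@np.array([sx,59])/1000,.1417]))
S=ray(c,np.array([[220.5,121.5],[349,120.5]]),.046)[:,:2]; d=S[1]-S[0]
print('screws',S,np.linalg.norm(d),np.degrees(np.arctan2(d[1],d[0])))
T=np.array([[.5183,.2259],[.6058,.1958]]); print('in pusher frame mm', ((S-p)@R*1000).round(1), ((T-p)@R*1000).round(1))
C=ray(c,np.array([[238,140.5],[337,140.5]]),.1417)[:,:2]; print('plate meas in tool frame',((C-p)@R*1000).round(1))
E
```

```text
plate pred [[234.74080168 141.72956158]]
plate pred [[335.5716406  141.75958817]]
screws [[0.51905414 0.22596349]
 [0.6053293  0.19691185]] 0.09103516562690302 -18.610042525319322
in pusher frame mm [[-45.7  62.7]
 [ 45.3  63.4]] [[-46.4  62.4]
 [ 46.1  62.5]]
plate meas in tool frame [[-21.5  59.6]
 [ 23.6  59.6]]
```

>>> step_arm:
  increments:
    - [1,[0,0,0.01],0]
    - [1,[0,0,0.015],0]
    - [1,[0,0,0.015],0]
    - [1,[0,0,0.01],0]
    - [1,[0,0,0.005],0]
    - [1,[0,0,0.002],0]
    - [1,[0,0,0],0]
    - [1,[0,0,0],0]

```text
t: 7.18
position: [0.5422, 0.1521, 0.2712]
tool_rot: [0.0, 0.814, 0.58, 0.001]
force: [-0.7, 0.1, -3.3]
grip_width: 0.28
finger_force: 39.9
```

>>> step_arm:
  increments:
    - [1,[0,0,0.001],0]
    - [1,[0,0,0.001],0]
    - [1,[0,0,0.001],0]
    - [1,[0,0,0.001],0]
    - [1,[0,0,0.001],0]
    - [1,[0,0,0.001],0]
    - [1,[0,0,0.001],0]
    - [1,[0,0,0.001],0]
    - [1,[0,0,0.001],0]

```text
t: 7.93
position: [0.5422, 0.1522, 0.2622]
tool_rot: [0.0, 0.814, 0.581, 0.001]
force: [0.6, 0.4, 2.9]
grip_width: 0.282
finger_force: 39.9
```

Contact (force up 6 N at 3.5 mm past touch). Press on.

>>> step_arm:
  increments:
    - [1,[0,0,0.001],0]
    - [1,[0,0,0.001],0]
    - [1,[0,0,0.001],0]
    - [1,[0,0,0.001],0]
    - [1,[0,0,0.001],0]
    - [1,[0,0,0.001],0]
    - [1,[0,0,0.001],0]
    - [1,[0,0,0],0]

```text
t: 8.6
position: [0.5424, 0.1522, 0.2571]
tool_rot: [0.001, 0.814, 0.581, 0.002]
force: [-3.1, -1.2, 16.1]
grip_width: 0.279
finger_force: 39.9
```

>>> step_arm:
  increments:
    - [1,[0,0,0.001],0]
    - [1,[0,0,0.001],0]
    - [1,[0,0,0.001],0]
    - [1,[0,0,0],0]
    - [1,[0,0,0],0]

```text
t: 9.02
position: [0.5418, 0.1522, 0.2526]
tool_rot: [0.0, 0.814, 0.581, 0.0]
force: [-1.9, -1.0, 11.1]
grip_width: 0.28
finger_force: 39.9
```

>>> step_arm:
  increments:
    - [1,[0,0,0.001],0]
    - [1,[0,0,0.001],0]
    - [1,[0,0,0],0]
    - [1,[0,0,0],0]

```text
t: 9.35
position: [0.5417, 0.1522, 0.2525]
tool_rot: [0.0, 0.814, 0.581, 0.001]
force: [-7.6, -2.3, 25.8]
grip_width: 0.279
finger_force: 39.9
```

Hard stop at the seats (force up with no travel). Lift and take the pusher back.

>>> step_arm:
  increments:
    - [1,[0,0,-0.003],0]
    - [1,[0,0,-0.005],0]
    - [1,[0,0,-0.01],0]
    - [1,[0,0,-0.02],0]
    - [1,[0,0,-0.02],0]
    - [1,[0,0,-0.02],0]
    - [1,[0,0,0],0]

```text
t: 9.93
position: [0.5428, 0.1523, 0.3314]
tool_rot: [0.001, 0.814, 0.581, 0.003]
force: [2.0, -0.3, -2.7]
grip_width: 0.281
finger_force: 39.9
```

>>> step_arm:
  increments:
    - [1,[-0.012,0.0043,0],0]
    - [1,[-0.022,0.008,0],0]
    - [1,[-0.025,0.009,0],0]
    - [1,[-0.025,0.009,0],0]
    - [1,[-0.026,0.0095,0],0]
    - [1,[-0.026,0.0095,0],0]
    - [1,[-0.025,0.009,0],0]
    - [1,[-0.025,0.009,0],0]
    - [1,[-0.025,0.009,0],0]
    - [1,[-0.0165,0.0063,0],0]

```text
t: 10.77
position: [0.5451, -0.0927, 0.3257]
tool_rot: [-0.001, 0.815, 0.58, -0.001]
force: [0.7, 0.4, -3.2]
grip_width: 0.284
finger_force: 39.9
```

>>> step_arm:
  increments:
    - [1,[0,0,0],-0.07]
    - [1,[0,0,0],-0.08]
    - [1,[0,0,0],-0.08]
    - [1,[0,0,0],-0.084]
    - [1,[0,0,0],0]
    - [1,[0,0,0],0]

```text
t: 11.27
position: [0.5454, -0.0903, 0.3263]
tool_rot: [-0.001, 0.714, 0.7, -0.001]
force: [-0.4, -0.0, -2.4]
grip_width: 0.283
finger_force: 39.9
```

```bash
python3 - <<'E'
from h import *
a=snap('top','t3.png'); b=snap('scene','s3.png')
o=ctrl.get_obs(); print(o['position'],o['tool_rot'],o['force'],o['grip_width'])
i=np.hstack([cv2.resize(x[:,:,::-1][r:r+80,k:k+80],(400,400),interpolation=2) for x,r,k in((a['color'],173,160),(b['color'],165,155))]); cv2.imwrite('pics/j3.png',i)
E
```

```text
[ 0.54561072 -0.0900675   0.32683324] [-7.00323797e-04  7.14270393e-01  6.99869399e-01 -3.73639647e-04] [ 0.12492057 -0.57442661 -2.22293822] 0.28325884246007954
```

View pics/j3.png

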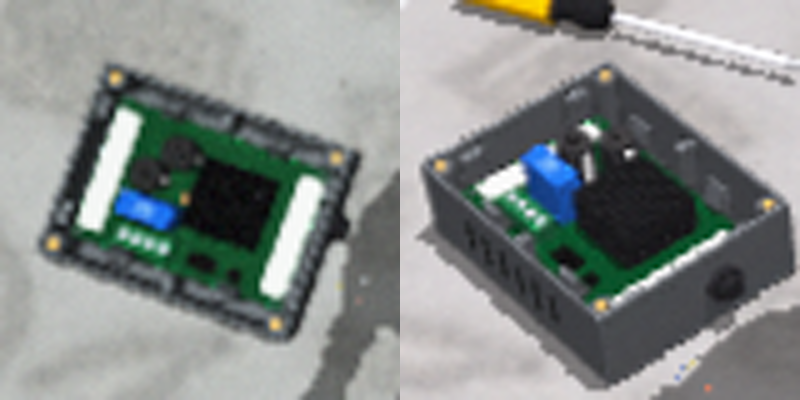

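The board now sits deep and level in the enclosure, with all four screws and both strips visible and the catches over the edges. Set the pusher down.

>>> step_arm:
  increments:
    - [1,[0,0,0.01],0]
    - [1,[0,0,0.02],0]
    - [1,[0,0,0.025],0]
    - [1,[0,0,0.02],0]
    - [1,[0,0,0.01],0]
    - [1,[0,0,0.006],0]
    - [1,[0,0,0.003],0]
    - [1,[0,0,0],0]
    - [1,[0,0,0],0]

```text
t: 12.12
position: [0.5463, -0.0899, 0.2346]
tool_rot: [0.001, 0.713, 0.701, 0.0]
force: [-0.8, 0.2, -3.3]
grip_width: 0.281
finger_force: 39.9
```

>>> step_arm:
  increments:
    - [1,[0,0,0.001],0]
    - [1,[0,0,0.001],0]
    - [1,[0,0,0.001],0]
    - [1,[0,0,0.001],0]
    - [1,[0,0,0.0005],0]
    - [1,[0,0,0],0]
    - [1,[0,0,0],0]

```text
t: 12.7
position: [0.5459, -0.0898, 0.2292]
tool_rot: [-0.0, 0.713, 0.701, 0.0]
force: [0.2, 0.2, -3.8]
grip_width: 0.285
finger_force: 39.9
```

>>> step_arm:
  increments:
    - [1,[0,0,0.001],0]
    - [1,[0,0,0.0005],0]
    - [1,[0,0,0.0005],0]
    - [1,[0,0,0],0]
    - [1,[0,0,0],0]

```text
t: 13.12
position: [0.5459, -0.0898, 0.2277]
tool_rot: [0.0, 0.713, 0.701, 0.0]
force: [-2.5, 0.9, 4.0]
grip_width: 0.282
finger_force: 39.9
```

Touching the bench. Release, wait, rise.

>>> step_arm:
  increments:
    - [0.6,[0,0,0],0]
    - [0.4,[0,0,0],0]
    - [0,[0,0,0],0]
    - [0,[0,0,0],0]
    - [0,[0,0,0],0]
    - [0,[0,0,0],0]
    - [0,[0,0,0],0]
    - [0,[0,0,0],0]
    - [0,[0,0,0],0]
    - [0,[0,0,0],0]

```text
t: 13.95
position: [0.5459, -0.0898, 0.2272]
tool_rot: [-0.0, 0.713, 0.701, 0.0]
force: [0.0, -0.2, 0.2]
grip_width: 0.957
finger_force: 0.0
```

>>> step_arm:
  increments:
    - [0,[0,0,-0.01],0]
    - [0,[0,0,-0.02],0]
    - [0,[0,0,-0.03],0]
    - [0,[0,0,-0.03],0]
    - [0,[0,0,-0.03],0]
    - [0,[0,0,-0.03],0]
    - [0,[0,0,-0.02],0]
    - [0,[0,0,0],0]
    - [0,[0,0,0],0]

```text
t: 14.7
position: [0.5457, -0.0898, 0.399]
tool_rot: [0.001, 0.713, 0.701, 0.001]
force: [-0.8, -0.4, -0.6]
grip_width: 1.001
finger_force: 0.0
```

>>> step_arm:
  increments:
    - [0,[0.025,0,0],0]
    - [0,[0.03,0,0],0]
    - [0,[0.03,0,0],0]
    - [0,[0.03,0,0],0]
    - [0,[0.03,0,0],0]
    - [0,[0.03,0,0],0]
    - [0,[0.03,0,0],0]
    - [0,[0.03,0,0],0]
    - [0,[0,0,0],0]
    - [0,[0,0,0],0]

```text
t: 15.53
position: [0.5496, 0.1464, 0.3958]
tool_rot: [-0.001, 0.712, 0.702, -0.001]
force: [0.3, -0.7, 0.0]
grip_width: 1.0
finger_force: 0.0
```

```bash
python3 - <<'E'
from h import *
c=snap('wrist','w4.png'); b=snap('scene','s4.png')
o=ctrl.get_obs(); print(o['t'],o['position'],o['grip_width'])
i=np.hstack([cv2.resize(c['color'][80:280,180:380,::-1],(400,400)),b['color'][100:400,100:500,::-1].copy()[:, :,:] if 0 else cv2.resize(b['color'][140:340,140:340,::-1],(400,400))]); cv2.imwrite('pics/j4.png',i)
# strip height check
im=c['color']; hsv=cv2.cvtColor(im,cv2.COLOR_RGB2HSV).astype(int)
a=np.radians(-19.03);R=np.array([[np.cos(a),-np.sin(a)],[np.sin(a),np.cos(a)]])
roi=np.zeros(im.shape[:2],np.uint8); k=proj(c,[np.r_[np.array([.542,.152])+R@np.array(s),.025] for s in((-.04,-.061),(.04,-.061),(.04,.061),(-.04,.061))]); cv2.fillConvexPoly(roi,k.astype(int),1)
m=((roi>0)&(hsv[...,1]<40)&(hsv[...,2]>130)).astype(np.uint8); n,l,st,_=cv2.connectedComponentsWithStats(m)
for i in range(1,n):
    if st[i,4]<300: continue
    ys,xs=np.where(l==i)
    for z in(.025,.038):
        P=ray(c,np.c_[xs,ys],z)[:,:2]; r=cv2.minAreaRect((P*1000).astype(np.float32)); print(z,np.round(r[0],1),np.round(r[1],1),round(r[2],1), 'case frame',((np.array(r[0])-[542,152])@R).round(1))
E
```

```text
15.6333 [0.54993165 0.14460246 0.39631139] 1.0007505409877204
0.025 [558.1 202.2] [13.9 65.4] 71.0 case frame [-1.2 52.7]
0.038 [557.8 203. ] [13.3 63. ] 71.0 case frame [-1.7 53.4]
0.025 [523.9 103. ] [14.  66.3] 71.0 case frame [ -1.1 -52.3]
0.038 [524.9 107.4] [13.5 63.8] 71.0 case frame [ -1.6 -47.7]
```

View pics/j4.png

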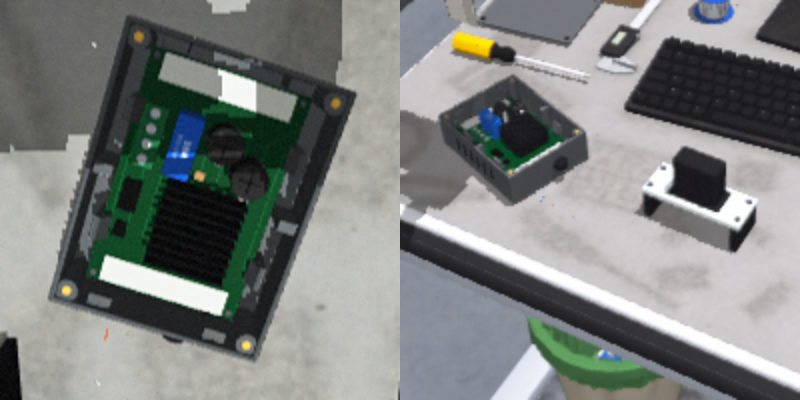

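The measured strips match a board at home height at both ends (±52.5 mm at z = 25 mm), all four catches lie over its edges, and the pusher stands upright clear of the enclosure.

```bash
python3 -c "
from plant import ctrl; print(ctrl.job_done())"
```

```text
the job is handed in; nothing more can be done
None
```

The board is snapped home and measures at seat height at both ends, the pusher stands upright on the bench clear of the enclosure, and I handed the job in at about 16 s of the 45 s allowed; no verdict came back.

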